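# Swap the battery packs and switch the charger over

## Robot

A 6-joint arm with a two-finger parallel gripper is mounted at the origin on the work surface. World frame = base frame: x ahead of the robot, y to its left, z up, the work surface at z = 0. Lengths are in m, angles in rad, forces in N, time in s.
With the tool pointing down it reaches from about 0.35 to 0.975 m from the base axis. Payload 4.9 kg.
Tool frame: the origin (TCP) lies where the fingers leave the gripper's body, on its centre line; the fingertips stand 73 mm ahead of it and the grasp point (between the pads) lies 54 mm ahead of it; z points along the fingers, y is the line along which they close (so a half turn about z gives the same grasp; the last joint's range is limited). The gripper opens to 85 mm and grips with 20 to 120 N. Pads are 22 mm wide; open, the fingers measure 114 mm over their backs; the gripper's body (76 mm by 85 mm) begins 54 mm behind the grasp point. The pads swing forward as they close: fully open they stand 13 mm farther back than shut.
Start: joints at [-1.407, 0.053, 1.613, -0, 1.476, -0.119], TCP at [0.174, -0.6, 0.304] pointing down, gripper open.
Joint ranges: [-3.01, 3.01], [-1.01, 2.22], [0.06, 2.58], [-1.02, 4.17], [0.09, 2.62], [-3.14, 3.14]. Speed limits (rad/s): [2.57, 2.57, 3.14, 3.14, 3.14, 3.14].

## Interface

Orientations are given as a 3x3 rotation matrix whose columns are the frame's x, y, z axes.
In Python, from bench import env, jaws, readout, get_image, camera_model, finder gives the robot as it stands. Calls block until the motion is done:
- env.goto(position, orientation): joint-space move of the TCP to a pose.
- env.move_l(position, rotation=None, feed=0.15, max_force=None): straight line of the TCP; rotation=None keeps the orientation; feed is the mean speed in m/s. With max_force (N) it stops when the force on the tool has changed by that much, and returns True; else False.
- env.movej(angles): joint-space move.
- jaws.move_gripper(opening, squeeze=None): opening from 0.0 (shut) to 1.0 (fully open); squeeze is the grip in N (None keeps the last); returns when the fingers have stopped.
- env.pause(seconds).
- env.inverse_kinematics(position, orientation): joint angles nearest the present ones, or None.
- readout.read_state(): the state.
- get_image(name): name is "scene" or "side" or "wrist"; returns the picture (420x560x3 uint8, blue, green, red); there is no depth.
- camera_model(name): a dict with "camera_matrix" (3x3 intrinsics, pixels), "world_to_cam" (4x4, takes a point from world to camera coordinates). Camera axes: x right, y down, z forward; pixel columns grow to the right and rows downward; lengths in m; the calibration is good to about 2 mm. A picture is of the moment at which its call begins: read the wrist's pose just before it. camera_model takes no time and is no camera call; for the wrist camera it gives the pose at the moment of the call.
A pose or a line that the arm cannot do raises env.PlanningError and nothing moves.
- env.sign_off(): hands the job in; it is judged then, once.
Trained networks look in the newest picture that a camera, given by its name, has taken for a name from the list of things; names that differ only in an ending like _2 or _b are one class to them, and where a whole thing is asked for, a point or a joint stands for the part that bears it (a point fixed in the world has none). Each returns a list of dicts, best first, with "score" (0 to 1); they miss things now and then, are a little off and sometimes report something else, mostly with a low value. They report only what shows in the picture. A call takes as long as a camera call. They do not tell look-alikes from the thing itself.
- finder.masks_of(label, camera): "mask" (420x560 bool, what is visible of it).
- finder.place_of(label, camera): "centre" ([x, y, z] in m, in world coordinates, good to about 4 mm: a listed point, or the origin of a listed thing).
The state is a dict: "time": time; "joint_pos": joint angles; "joint_velocities": joint speeds; "tau": joint torques, N m; "ee_pos": TCP position; "eef_rot": TCP orientation; "ft_force": force on the tool from outside, world axes, zero at the start; "moment": the same for the moment, N m; "opening": opening from 0.0 (shut) to 1.0 (fully open); "finger_force": force on a finger pad.
Only numpy, scipy, OpenCV 4.12 (cv2) and the standard library are available. Lean on these libraries where they do the work, as an engineer would, in place of code of your own. Each camera call takes 0.05 s, during which the arm holds its last target. There are 200 camera calls.

## Task

The red and the blue battery pack are standing on each other's charging pads. Swap them, so that each pack stands upright, centred and lengthwise on the pad of its own colour, lifting them over and setting them down gently rather than dropping or tipping them. Then, once both packs are on their pads, switch the charger over by pressing the blue key of the key bank fully down until it stays down and the red key pops up; press no other key and leave the spray can, the wax tin, the glue bottle and the screw jar where they stand.

Things in the scene. Friction and masses are not known exactly. Their poses are not given: they have to be found in the camera images.
- bank: Fixed grey metal key bank on the bench, 110 mm (its x) by 188 mm (its y) by 45 mm high, its origin at the centre of its underside, z up. Three coloured piano-style keys (blue, red, yellow) stand side by side on its top in a row along its y, 56 mm apart centre to centre, in an order that differs each time. Its place and yaw vary.
- key_blue_top (a point): Centre of the top face of the blue key, a block 74 mm (its x, along the bank's x) by 42 mm (its y); moves with the key. The top is 67 mm above the bench when the key is up and 53 mm when it is fully down. z up.
- key_red_top (a point): Centre of the top face of the red key, a block 74 mm (its x, along the bank's x) by 42 mm (its y); moves with the key. The top is 67 mm above the bench when the key is up and 53 mm when it is fully down. z up.
- key_yellow_top (a point): Centre of the top face of the yellow key, a block 74 mm (its x, along the bank's x) by 42 mm (its y); moves with the key. The top is 67 mm above the bench when the key is up and 53 mm when it is fully down. z up.
- key_blue (a joint): How far the blue key is pressed down, in m: 0 fully up, 0.014 fully down. Starts up; this is the key to press, straight down. The keys are interlocked: exactly one stays down, and the red one rises as this one is pushed down. It takes about 3 N; past mid travel it snaps down by itself and stays down. At the end of travel there is a hard stop.
- key_red (a joint): How far the red key has risen, in m: 0 fully down (latched, as it starts), 0.014 fully up (popped).
- key_yellow (a joint): How far the yellow key is pressed down, in m: 0 fully up (as it starts and must stay), 0.014 fully down.
- pad_red_mid (a point): Centre of the top face of the red charging pad: a fixed flat slab 150 mm (its x) by 110 mm (its y), 12 mm high, grey edge, red top with a black 116 by 62 mm rectangle where the pack goes; no rim. z up. The two pads' places are exchanged at random.
- pad_blue_mid (a point): Centre of the top face of the blue charging pad: a fixed flat slab 150 mm (its x) by 110 mm (its y), 12 mm high, grey edge, blue top with a black 116 by 62 mm rectangle where the pack goes; no rim. z up. The two pads' places are exchanged at random.
- pack_red_center (a point): Centre (half-way up) of the red battery pack: a loose black block with a red band round its upper half and red top, 110 mm long (its x), 56 mm wide (its y), 62 mm high (z up), about 0.6 kg. Grasp it across its width. Starts standing on the other colour's pad, so its centre is 43 mm above the bench there. Either end may face either end of the pad.
- pack_blue_center (a point): Centre (half-way up) of the blue battery pack: a loose black block with a blue band round its upper half and blue top, 110 mm long (its x), 56 mm wide (its y), 62 mm high (z up), about 0.6 kg. Grasp it across its width. Starts standing on the other colour's pad, so its centre is 43 mm above the bench there. Either end may face either end of the pad.
- spray_can: Loose bystander: tall silver-grey spray can with a yellow label, 66 mm across, 190 mm high, upright; origin at the centre of its underside. Leave where it is.
- wax_tin: Loose bystander: short round silver-grey wax tin with a green label, 80 mm across, 65 mm high, upright; origin at the centre of its underside. Leave where it is.
- glue_bottle: Loose bystander: greyish-white glue bottle with a yellow label and an orange cap, 60 mm across, 160 mm high, upright; origin at the centre of its underside. Leave where it is.
- screw_jar: Loose bystander: plain pale grey screw jar with a lid, 72 mm across, 90 mm high, upright; origin at the centre of its underside. Leave where it is.
- pad_red: The red charging pad itself: origin at the centre of its underside, axes as its top point.
- pack_red: The red pack itself: origin at the centre of its underside, axes as its centre point.
- pad_blue: The blue charging pad itself: origin at the centre of its underside, axes as its top point.
- pack_blue: The blue pack itself: origin at the centre of its underside, axes as its centre point.
There are look-alikes about, which are no part of the job. What is shaped like the pad_blue but turquoise is not meant.

How it is judged:
By the outcome, as a careful person would: the job done as asked, in the order asked, and still so for the second after the job is handed in, with the robot touching nothing.
It also fails if it takes over 72 s, if anything falls off the work surface, if the arm or the gripper's body presses on something with over 40 N, if the wrist force passes 120 N, or if a joint passes its speed limit or range.

## Working session

There is one attempt and no reset: what is moved stays moved. The work goes in short steps, each a Python script; the robot and the scene stay as the last script left them, time stands still between calls to the robot, and variables do not carry over. Pictures are saved under pics/ and viewed, at most 10 in all, crops included, and the job is handed in when it is done.

```bash
mkdir -p pics
python3 - <<'E'
from bench import env, jaws, readout, get_image, camera_model, finder
import cv2,numpy as np
for c in ["scene","side"]:
    cv2.imwrite(f"pics/{c}0.png",get_image(c))
    for n in ["pad_red_mid","pad_blue_mid","pack_red_center","pack_blue_center","key_blue_top","key_red_top","key_yellow_top","bank","spray_can","wax_tin","glue_bottle","screw_jar"]:
        M=camera_model(c);K=M["camera_matrix"];T=M["world_to_cam"]
        out=[]
        for r in finder.place_of(n,c)[:3]:
            p=np.array(r["centre"]);q=K@(T@np.r_[p,1])[:3]
            out.append((round(r["score"],2),p.round(3).tolist(),(q[:2]/q[2]).astype(int).tolist()))
        print(c,n,out)
print(readout.read_state()["time"])
E
```

```text
scene pad_red_mid [(0.96, [0.367, 0.287, 0.016], [403, 261])]
scene pad_blue_mid [(0.94, [0.188, -0.299, 0.012], [253, 103]), (0.82, [0.429, -0.298, 0.013], [197, 156]), (0.5, [0.413, -0.288, 0.046], [202, 146])]
scene pack_red_center [(0.56, [0.413, -0.29, 0.045], [201, 146])]
scene pack_blue_center [(0.77, [0.368, 0.289, 0.045], [407, 256])]
scene key_blue_top [(0.8, [0.619, 0.133, 0.065], [286, 299]), (0.48, [0.37, 0.29, 0.043], [406, 257])]
scene key_red_top [(0.63, [0.616, 0.024, 0.054], [246, 271])]
scene key_yellow_top [(0.58, [0.619, 0.074, 0.069], [264, 283])]
scene bank [(0.93, [0.616, 0.075, -0.001], [265, 293]), (0.28, [0.371, 0.289, 0.018], [403, 262])]
scene spray_can [(0.68, [0.43, -0.081, -0.001], [261, 202])]
scene wax_tin [(0.74, [0.38, 0.083, -0.003], [326, 222]), (0.26, [0.434, -0.08, -0.004], [261, 203])]
scene glue_bottle [(0.67, [0.672, 0.254, -0.001], [317, 362])]
scene screw_jar [(0.85, [0.584, -0.232, 0.001], [175, 212]), (0.58, [0.366, 0.289, 0.01], [403, 262])]
side pad_red_mid [(0.75, [0.372, 0.281, 0.012], [243, 330])]
side pad_blue_mid [(0.76, [0.427, -0.292, 0.015], [305, 185])]
side pack_red_center [(0.61, [0.417, -0.289, 0.042], [308, 179])]
side pack_blue_center [(0.69, [0.364, 0.294, 0.042], [243, 327])]
side key_blue_top [(0.95, [0.62, 0.132, 0.067], [177, 238])]
side key_red_top [(0.81, [0.618, 0.023, 0.051], [201, 218]), (0.4, [0.426, -0.294, 0.001], [305, 188])]
side key_yellow_top [(0.91, [0.619, 0.076, 0.069], [189, 224]), (0.37, [0.407, -0.292, 0.013], [311, 186])]
side bank [(0.97, [0.617, 0.077, -0.001], [193, 245])]
side spray_can [(0.96, [0.432, -0.082, -0.001], [280, 226])]
side wax_tin [(0.62, [0.38, 0.079, 0.007], [276, 267])]
side glue_bottle [(0.71, [0.674, 0.254, -0.003], [133, 286]), (0.49, [0.426, -0.292, -0.001], [305, 189])]
side screw_jar [(0.64, [0.586, -0.237, -0.002], [253, 188])]
1.3
```

View pics/scene0.png

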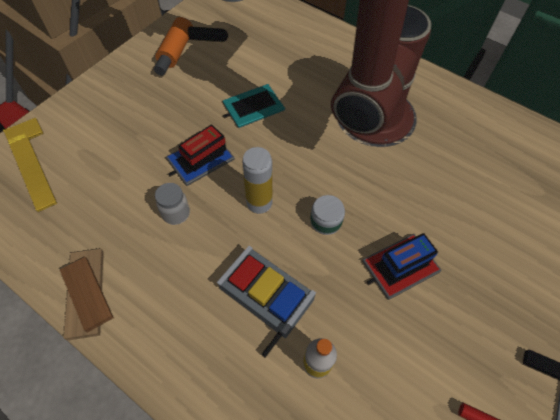

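View pics/side0.png

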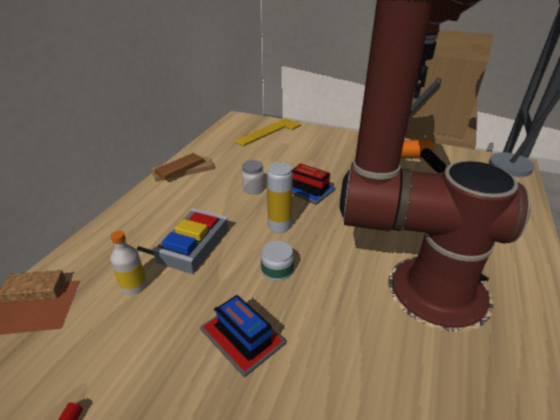

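Targets: the red pack stands on the blue pad (202,150), the blue pack on the red pad (405,258), and the keys are red (248,273), yellow (266,285) and blue (289,301). Possible mix-ups are the turquoise pad at (253,104), which is empty and is the decoy, and the blue and red keys, which the networks may confuse with the packs. I choose the pad at (0.43,-0.295) as the blue one. Next is a close look from above it.

```bash
cat > h.py <<'E'
from bench import env, jaws, readout, get_image, camera_model, finder
import cv2,numpy as np
def R(yaw):  # tool down, tool y (closing line) at yaw+90deg -> tool x along yaw
    c,s=np.cos(yaw),np.sin(yaw); return np.array([[c,s,0],[s,-c,0],[0,0,-1.]])
def backproj(pix,z,M):
    K=M["camera_matrix"];T=M["world_to_cam"]
    d=np.c_[pix,np.ones(len(pix))]@np.linalg.inv(K).T@T[:3,:3]
    o=-T[:3,:3].T@T[:3,3]
    return (o+d*((z-o[2])/d[:,2])[:,None])[:,:2]
def colour(img,name):
    h,s,v=cv2.split(cv2.cvtColor(img,cv2.COLOR_BGR2HSV))
    m=((h<8)|(h>172)) if name=="red" else ((h>105)&(h<130))
    return (m&(s>120)&(v>40)).astype(np.uint8)
def rect(mask,z,M):
    """rectangle (centre, long side yaw, sizes) of largest blob, back-projected on plane z"""
    cs,_=cv2.findContours(mask,cv2.RETR_EXTERNAL,cv2.CHAIN_APPROX_NONE)
    c=max(cs,key=cv2.contourArea)[:,0,:].astype(float)
    p=backproj(c,z,M)
    return boxof(p)
def boxof(p):
    (cx,cy),(w,h),a=cv2.minAreaRect((p*1000).astype(np.float32))
    a=np.radians(a)
    if h>w: w,h,a=h,w,a+np.pi/2
    a=(a+np.pi/2)%np.pi-np.pi/2
    return np.array([cx,cy])/1000,a,(round(w),round(h))
def look(name):
    M=camera_model("wrist");i=get_image("wrist");cv2.imwrite(f"pics/{name}.png",i);return i,M
def yawnear(a):  # choose half turn giving smallest last-joint travel
    return a
E
python3 - <<'E'
from h import *
q0=readout.read_state(); print(np.round(q0["eef_rot"],2).tolist())
T=camera_model("wrist")["world_to_cam"];print("cam",(-T[:3,:3].T@T[:3,3]).round(3),T[2,:3].round(2))
env.goto([0.42,-0.292,0.36],q0["eef_rot"])
i,M=look("w1")
T=M["world_to_cam"];print("cam",(-T[:3,:3].T@T[:3,3]).round(3))
print(rect(colour(i,"red"),0.074,M),rect(colour(i,"blue"),0.012,M))
print(readout.read_state()["time"],readout.read_state()["joint_pos"].round(2))
E
```

```text
[[0.96, 0.28, -0.0], [0.28, -0.96, 0.0], [-0.0, -0.0, -1.0]]
cam [ 0.24  -0.581  0.374] [-0.26 -0.08 -0.96]
cam [ 0.485 -0.274  0.43 ]
(array([ 0.41191125, -0.28994022]), np.float64(-0.19319436074789031), (98, 44)) (array([ 0.4232645 , -0.29613705]), np.float64(-0.3013603794761677), (140, 100))
2.825 [-0.75 -0.25  1.8  -0.    1.59  0.53]
```

View pics/w1.png

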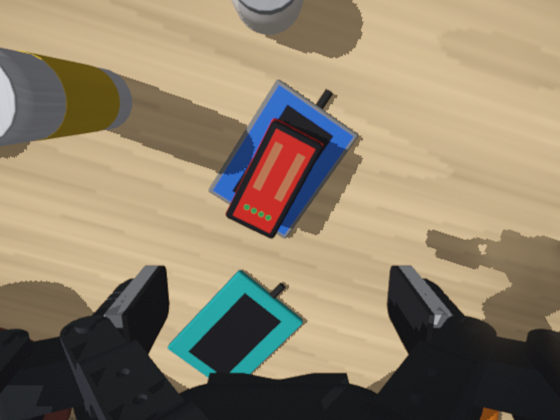

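The crop shows the red pack at (275,185) on the blue pad, with the turquoise decoy at (235,325), so the choice is confirmed. Now grasp the red pack and park it on free bench near the red pad.

```bash
cat >> h.py <<'E'
def best(p,yaw):
    q0=np.array(readout.read_state()["joint_pos"]);c=[]
    for y in (yaw,yaw+np.pi):
        q=env.inverse_kinematics(p,R(y))
        if q is not None: c.append((abs(q[5]) ,y))
    return R(min(c,key=lambda t:t[0])[1])
def st(tag):
    s=readout.read_state();print(tag,"t",round(s["time"],2),"open",round(s["opening"],3),"ff",np.round(s["finger_force"],1),"ft",np.round(s["ft_force"],1),"p",np.round(s["ee_pos"],4))
def pick(xy,yaw,base,zh=0.34):
    r=best([*xy,zh],yaw); env.goto([*xy,base+0.20],r); 
    env.move_l([*xy,base+0.092],feed=0.12); jaws.move_gripper(0.3,50); st("grip")
    env.move_l([*xy,base+0.12],feed=0.08); st("lift"); env.move_l([*xy,zh],feed=0.25)
def place(xy,yaw,base,zh=0.34):
    r=best([*xy,zh],yaw); env.goto([*xy,zh],r)
    env.move_l([*xy,base+0.098],feed=0.2); env.pause(0.2)
    hit=env.move_l([*xy,base+0.089],feed=0.015,max_force=4); st(f"down {hit}")
    jaws.move_gripper(0.95); env.pause(0.1); env.move_l([*xy,base+0.2],feed=0.2)
E
python3 - <<'E'
from h import *
pick([0.4125,-0.290],-0.193,0.012)
place([0.50,0.42],0.9,0.0)
env.goto([0.34,0.27,0.36],best([0.34,0.27,0.36],0.6))
i,M=look("w2")
T=M["world_to_cam"];print("cam",(-T[:3,:3].T@T[:3,3]).round(3))
print(rect(colour(i,"blue"),0.074,M),rect(colour(i,"red"),0.012,M))
st("end")
E
```

```text
grip t 4.9 open 0.645 ff 55.6 ft [-1.   1.9  4.5] p [ 0.413  -0.2903  0.105 ]
lift t 5.4 open 0.649 ff 54.7 ft [ 0.1  0.1 -6.2] p [ 0.4125 -0.29    0.1323]
down True t 10.9 open 0.65 ff 55.7 ft [0.8 0.5 5.4] p [0.5002 0.4202 0.093 ]
cam [0.397 0.309 0.429]
(array([0.36560535, 0.28957047]), np.float64(-0.4514362979629123), (98, 44)) (array([0.37264191, 0.28701978]), np.float64(-0.4468420787664167), (140, 100))
end t 13.18 open 0.949 ff 0.0 ft [ 0.   0.1 -0.6] p [0.3403 0.2702 0.3585]
```

View pics/w2.png

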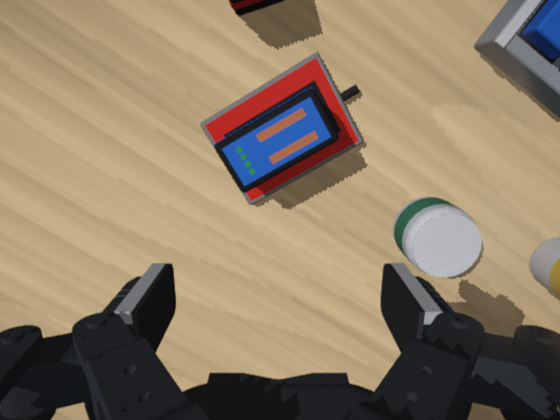

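The picture shows the blue pack at (277,137) on the red pad (140x100 inner red, as expected), with the tin clear at (437,237). Pick the blue pack and remeasure the empty blue pad while holding it.

Run:
```python
from h import *
pick([0.3660,0.2895],-0.449,0.012,zh=0.38)
r=best([0.38,-0.27,0.38],-0.30); print(r.round(2).tolist())
v=np.array([0.423,-0.296])-0.05*r[:2,0]
env.goto([*v,0.38],r)
i,M=look("w3")
print(rect(colour(i,"blue"),0.012,M))
st("end")
```

```text
grip t 16.39 open 0.649 ff 55.5 ft [-1.7 -1.9  6.4] p [0.3666 0.2897 0.1051]
lift t 16.89 open 0.642 ff 54.4 ft [ 0.4 -1.1 -6.8] p [0.3657 0.2894 0.1317]
[[0.96, -0.3, 0.0], [-0.3, -0.96, 0.0], [0.0, 0.0, -1.0]]
(array([ 0.22102876, -0.23327583]), np.float64(-0.3006967197325192), (293, 185))
end t 20.13 open 0.648 ff 54.2 ft [-0.7 -0.1 -5.1] p [ 0.3756 -0.2806  0.38  ]
```

View pics/w3.png

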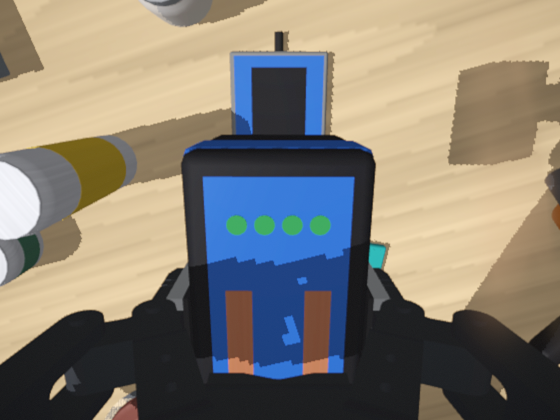

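The pack is held straight, and the far half of the blue pad shows at (280,55..135). Compute the pad's centre from its far edge and compare with the first measurement.

Run:
```python
from h import *
i=cv2.imread("pics/w3.png");M=camera_model("wrist")
m=colour(i,"blue");m[128:]=0
k=cv2.morphologyEx(m,cv2.MORPH_CLOSE,np.ones((3,3)))
ys,xs=np.nonzero(m); p=backproj(np.c_[xs,ys].astype(float),0.012,M)
for yaw in (-0.3007,):
    u=np.array([np.cos(yaw),np.sin(yaw)]);n=np.array([-u[1],u[0]])
    a=p@u;b=p@n; print("centre",(a.max()-0.070)*u+(b.max()+b.min())/2*n,"width",np.ptp(b))
print(boxof(p))
```

```text
centre [ 0.42271695 -0.29591004] width 0.09984984693702519
(array([ 0.45271695, -0.30520081]), np.float64(1.2720096261961817), (100, 77))
```

It agrees. Place the blue pack, check it, then go and look at the red pad and the parked red pack.

Run:
```python
from h import *
place([0.4229,-0.296],-0.301,0.012)
v=[0.40,-0.288,0.36]; env.goto(v,best(v,-0.301))
i,M=look("w4"); print("blue pack",rect(colour(i[:262],"blue"),0.074,M))
m=colour(i,"blue"); cs,_=cv2.findContours(m,cv2.RETR_EXTERNAL,cv2.CHAIN_APPROX_NONE)
for c in sorted(cs,key=cv2.contourArea)[-3:]: print(cv2.contourArea(c),boxof(backproj(c[:,0].astype(float),0.074,M)),boxof(backproj(c[:,0].astype(float),0.012,M)))
v=[0.40,0.33,0.42]; env.goto(v,best(v,0.6))
i,M=look("w5")
m=colour(i,"red"); cs,_=cv2.findContours(m,cv2.RETR_EXTERNAL,cv2.CHAIN_APPROX_NONE)
for c in sorted(cs,key=cv2.contourArea)[-3:]: print(cv2.contourArea(c),"pack",boxof(backproj(c[:,0].astype(float),0.062,M)),"pad",boxof(backproj(c[:,0].astype(float),0.012,M)))
st("end")
cv2.imwrite("pics/c45.png",np.hstack([cv2.resize(cv2.imread("pics/w4.png"),(400,300)),cv2.resize(i,(400,300))]))
```

```text
down True t 22.43 open 0.648 ff 56.0 ft [ 0.9 -0.6  5.3] p [ 0.4232 -0.2962  0.1051]
blue pack (array([ 0.42960413, -0.29785379]), np.float64(-0.301325492065887), (118, 85))
4549.5 (array([ 0.4234942 , -0.29653928]), np.float64(-0.3029458924311461), (97, 44)) (array([ 0.41623111, -0.29448074]), np.float64(-0.3029458924311461), (114, 51))
4584.0 (array([ 0.42960413, -0.29785379]), np.float64(-0.301325492065887), (118, 85)) (array([ 0.42340988, -0.29602527]), np.float64(-0.301325492065887), (138, 100))
13.0 pack (array([0.57725397, 0.05108008]), np.float64(0.8017911183293767), (8, 3)) pad (array([0.59133075, 0.01406108]), np.float64(0.8017925164889488), (8, 4))
3636.5 pack (array([0.49942679, 0.41847604]), np.float64(0.8959558339426708), (97, 44)) pad (array([0.50440805, 0.42439407]), np.float64(0.8959559671007251), (109, 49))
7507.5 pack (array([0.38145151, 0.29560614]), np.float64(-0.44680186503395625), (125, 89)) pad (array([0.37264517, 0.28716449]), np.float64(-0.4468017318759019), (140, 100))
end t 26.57 open 0.951 ff 0.0 ft [-0.5 -1.3  0.7] p [0.4005 0.3294 0.4198]
```

View pics/c45.png

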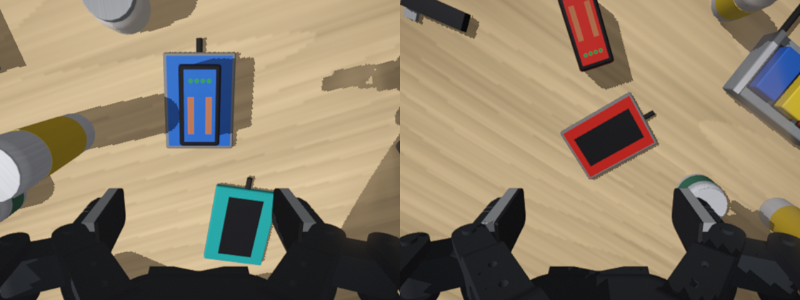

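Left: the blue pack is centred on its pad at (200,100), within 1 mm. Right: the empty red pad is at (610,135) and the parked red pack at (585,30). Move the red pack, check it, then look at the bank.

Run:
```python
from h import *
pick([0.4997,0.4190],0.897,0.0)
place([0.3727,0.2871],-0.447,0.012)
v=[0.35,0.30,0.38]; env.goto(v,best(v,-0.447))
i,M=look("w6")
m=colour(i,"red"); cs,_=cv2.findContours(m,cv2.RETR_EXTERNAL,cv2.CHAIN_APPROX_NONE)
for c in sorted(cs,key=cv2.contourArea)[-2:]: print("pack",boxof(backproj(c[:,0].astype(float),0.074,M)),"pad",boxof(backproj(c[:,0].astype(float),0.012,M)))
jaws.move_gripper(0.0)
v=[0.57,0.12,0.38]; env.goto(v,best(v,-0.3))
i,M=look("w7")
for n in ["key_blue_top","glue_bottle"]: print(n,[(round(r["score"],2),np.round(r["centre"],3)) for r in finder.place_of(n,"wrist")[:2]])
print("blue key",rect(colour(i,"blue"),0.067,M))
st("end")
cv2.imwrite("pics/c67.png",np.hstack([cv2.resize(cv2.imread("pics/w6.png"),(400,300)),cv2.resize(i,(400,300))]))
```

```text
grip t 28.98 open 0.651 ff 56.4 ft [-1.1  0.7  4.1] p [0.5002 0.4196 0.0934]
lift t 29.48 open 0.652 ff 55.4 ft [-0.1  0.7 -6.5] p [0.4998 0.419  0.1203]
down True t 34.08 open 0.65 ff 56.6 ft [ 1.1 -0.1  5.6] p [0.373  0.2872 0.1053]
pack (array([0.37357562, 0.28652405]), np.float64(-0.446660318022019), (98, 44)) pad (array([0.38775586, 0.27942334]), np.float64(-0.4466605843381277), (114, 52))
pack (array([0.36093796, 0.29278516]), np.float64(-0.44652755944167843), (119, 86)) pad (array([0.37302029, 0.28672385]), np.float64(-0.44652782575778716), (139, 100))
key_blue_top [(0.9, array([0.618, 0.135, 0.068]))]
glue_bottle [(0.66, array([ 0.676,  0.252, -0.001]))]
blue key (array([0.61416528, 0.1325914 ]), np.float64(-0.003169161697194056), (78, 43))
end t 37.99 open -0.001 ff 0.0 ft [ 0.   0.7 -0.3] p [0.5694 0.1212 0.3804]
```

View pics/c67.png

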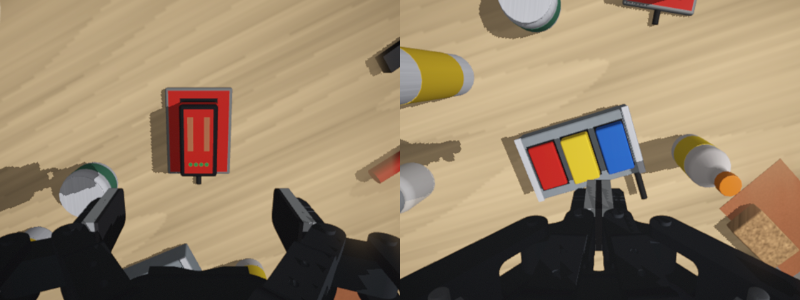

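Left: the red pack is centred on the red pad at (198,135), within 1 mm. Right: the keys are red, yellow and blue, with blue at (613,147). Press the blue key.

Run:
```python
from h import *
xy=[0.618,0.134]
r=best([*xy,0.30],-0.3); env.goto([*xy,0.25],r); env.move_l([*xy,0.15],feed=0.12); env.pause(0.3); st("above")
print(env.move_l([*xy,0.121],feed=0.02,max_force=14)); st("pressed"); env.pause(0.3)
env.move_l([*xy,0.25],feed=0.15)
v=[0.57,0.12,0.38]; env.goto(v,r)
i,M=look("w8"); st("end")
for cam in ("side",):
    s=get_image(cam); cv2.imwrite("pics/s8.png",s)
    for n in ["key_blue_top","key_red_top","key_yellow_top"]: print(n,[np.round(x["centre"],3) for x in finder.place_of(n,cam)[:1]])
s0=cv2.imread("pics/side0.png")
f=lambda a:cv2.resize(a[190:290,140:260],(400,333),interpolation=cv2.INTER_CUBIC)
cv2.imwrite("pics/c8.png",np.hstack([f(s0),f(s)]))
```

```text
above t 39.89 open 0.001 ff 0.0 ft [ 0.5 -0.7  0.4] p [0.6183 0.134  0.1507]
True
pressed t 41.04 open -0.002 ff 2.2 ft [-0.2  0.3  4.2] p [0.6179 0.134  0.1256]
end t 42.99 open -0.0 ff 0.0 ft [ 0.3 -0.8 -0.7] p [0.5696 0.1199 0.3779]
key_blue_top [array([0.618, 0.132, 0.052])]
key_red_top [array([0.619, 0.02 , 0.066])]
key_yellow_top []
```

View pics/c8.png

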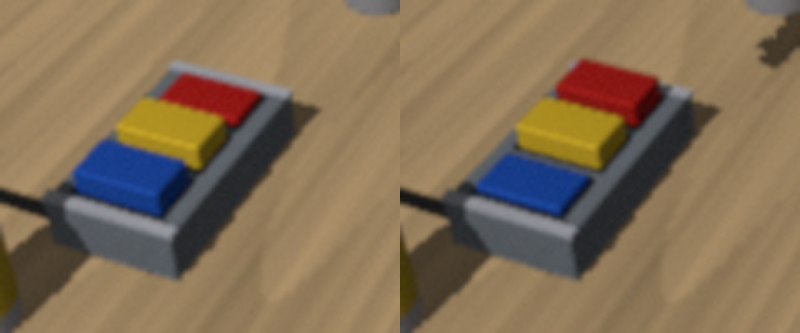

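The blue key is now down at (530,185) in the right half, red is up at (608,90), and yellow is unchanged. Hand in.

```bash
python3 -c "
from bench import env
print(env.sign_off())"
```

```text
the job is handed in; nothing more can be done
None
```

The packs are swapped and each stands centred on its own pad to within about 1 mm; the blue key is latched down, the red key is up, and the job was handed in at about 43 s of the 72 s allowed.

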